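# Back off a knurled clamp nut by two turns and swing the strap off a lead-frame carrier

### The job

Free the lead-frame carrier in its holder: loosen the brass knurled nut of the strap clamp by two full turns, rolling it round with a fingertip drawn across its rim, stroke after stroke. Then push the steel strap aside with a fingertip until it is completely clear of the carrier. Do not pinch or grip the nut or the strap, and leave the carrier in its pocket and the things around the holder where they are.

Things in the scene. Friction and masses are not known exactly. Their poses are not given: they have to be found in the camera images.
- holder: Fixed aluminium work-holder: plate 165 (x) by 240 (y) mm, top 20 mm above the bench. Origin on the bench; plate spans x -92 to +72, y -120 to +120 mm, z up. The clamp's vertical steel stud, 10 mm thick, stands at x -55, y 0, its end 66 mm up. Fences round the carrier's pocket, stop pins and low ribs under the strap reach 29 mm at most; only strap, nut and stud stand higher.
- nut (a joint): Angle of the brass knurled nut, rad; 0 = screwed home, grows as it is loosened, counter-clockwise from above; starts at 0 to 0.5, thread ends at 25. 44 mm across its 24 straight ridges (1 mm proud), rim 16 mm high, upright axis on the stud, one black radial line on top. Friction about 0.035 N m (1.6 N at the rim); it stops when let go. Each turn raises nut and strap together by 2 mm.
- nut_top (a point): Centre of the nut's top face, on its axis: 57 mm above the bench at the start, 61 mm after two turns; the knurled rim is the 16 mm below it. Turns with the nut: x points along the black line, which at nut angle 0 points along the holder's +x; z up.
- strap (a joint): Swing of the strap about the stud, rad; 0 = lying across the carrier along the holder's +x, grows counter-clockwise from above (towards the holder's +y) to a stop at 1.65; it cannot go the other way. Keys under it sit in slots and block it until the nut is about 1.25 turns loose. From 1.12 no part of it is over the carrier. Friction 0.05 N m; it stays where it is left.
- strap_nose (a point): On the strap's top face, 64 mm from the stud axis, 11 mm inside the rounded nose; x points outward along the strap, z up. Strap: dark steel bar under the nut, 22 mm wide, 14 mm thick, reaching 75 mm from the stud axis (28 mm behind it); underside 25 mm above the bench at the start, 29 mm after two turns.
- carrier: Loose flat aluminium carrier with a copper lead frame on it, 66 (x) by 188 (y) by 5 mm, about 0.16 kg, in the holder's pocket, its top 25 mm above the bench. Origin at the centre of its underside, x and y along the holder's. To be left there.
- dispenser: Loose blue solvent dispenser bottle, 60 mm diameter, 107 mm high, steel dish on top. Origin at the centre of its underside. To be left alone.
- loupe: Loose black eyepiece loupe standing on end, 38 mm diameter, 34 mm high. Origin at the centre of its underside. To be left alone.
- die_tray: Loose black square die tray, 51 by 51 by 9 mm. Origin at the centre of its underside. To be left alone.
- tweezers: Loose steel tweezers lying on the bench along their x, 137 mm long, 9 mm high. Origin on the bench near their middle. To be left alone.
Mind the look-alikes: they are no part of the job. What is meant by the carrier is not purple, and is the smaller of those in its own colour.

How it is judged:
By the outcome, as a careful person would: the job done as asked, in the order asked, and still so for the second after the job is handed in, with the robot touching nothing.
It also fails if it takes over 72 s, if anything falls off the work surface, if the arm or the gripper's body presses on something with over 40 N, if the wrist force passes 120 N, or if a joint passes its speed limit or range.

### The arm

A 7-joint arm with a two-finger parallel gripper is mounted at the origin on the work surface. World frame = base frame: x ahead of the robot, y to its left, z up, the work surface at z = 0. Lengths are in m, angles in rad, forces in N, time in s.
With the tool pointing down it reaches from about 0.4 to 0.9 m from the base axis. Payload 5.5 kg.
Tool frame: the origin (TCP) lies midway between the tips of the shut fingers; the grasp point (between the pads) lies 19 mm behind it (manip.grip_depth is the distance from the TCP to the grasp point, in m); z points along the fingers, y is the line along which they close (so a half turn about z gives the same grasp; the last joint's range is limited). The gripper opens to 92 mm and grips with 3 to 60 N. Pads are 19 mm wide; open, the fingers measure 130 mm over their backs; the gripper's body (75 mm by 190 mm) begins 47 mm behind the grasp point.
Start: joints at [-1, 0.501, -0.427, 1.55, 0.221, 1.138, -0.21], TCP at [0.197, 0.619, 0.227] pointing down, gripper open.
Joint ranges: [-2.88, 2.88], [-0.31, 2.03], [-1.54, 1.56], [0.2, 2.42], [-1.41, 4.55], [0.19, 2.02], [-2.57, 2.57]. Speed limits (rad/s): [2.57, 2.57, 3.14, 3.14, 3.14, 3.14, 3.14].

### API

Orientations are given as a unit quaternion [x, y, z, w].
In Python, from bench import manip, effector, viewer gives the robot as it stands. Calls block until the motion is done:
- manip.move_pose(position, orientation): joint-space move of the TCP to a pose.
- manip.servo_line(position, ori=None, vel=0.15): straight line of the TCP; ori=None keeps the orientation; vel is the mean speed in m/s.
- manip.movej(angles): joint-space move.
- effector.open_jaws() and effector.close(f_grip=None): open the fingers fully, or close them until they stop; f_grip is the grip in N (None keeps the last).
- manip.sleep(seconds).
- manip.solve_ik(position, orientation): joint angles nearest the present ones, or None.
- viewer.get_image(name): name is "scene" or "top" or "wrist"; returns the picture (420x560x3 uint8, red, green, blue); there is no depth.
- viewer.get_calibration(name): a dict with "vfov" (degrees; the focal length in pixels is half the picture's height over the tangent of half this angle, whatever the lens; pixels are square), "cx", "cy" (the principal point, pixels), "eye" and "attitude" of the camera in the world. Camera axes: x right, y down, z forward; pixel columns grow to the right and rows downward; lengths in m; the calibration is good to about 2 mm. A picture is of the moment at which its call begins: read the wrist's pose just before it. get_calibration takes no time and is no camera call; for the wrist camera it gives the pose at the moment of the call.
A pose or a line that the arm cannot do raises manip.PlanningError and nothing moves.
- manip.hand_in(): hands the job in, once; it reports no verdict.
Readings, each from a call of its own:
- manip.current_clock(): time.
- manip.current_q(): joint angles.
- manip.current_joint_velocities(): joint speeds.
- manip.current_tau(): joint torques, N m.
- manip.current_tool_pos(): TCP position.
- manip.current_tcp_rot(): TCP orientation.
- manip.current_force(): force on the tool from outside, world axes, zero at the start.
- manip.current_wrist_torque(): the same for the moment, N m.
- manip.current_finger_gap(): finger opening in m.
Only numpy, scipy, OpenCV 4.12 (cv2) and the standard library are available. Lean on these libraries where they do the work, as an engineer would, in place of code of your own. Each camera call takes 0.05 s, during which the arm holds its last target. There are 200 camera calls.

## Working session

There is one attempt and no reset: what is moved stays moved. The work goes in short steps, each a Python script; the robot and the scene stay as the last script left them, time stands still between calls to the robot, and variables do not carry over. Pictures are saved under pics/ and viewed, on a budget of 10 in all, crops included, one or two more only if the job needs it, and the job is handed in when it is done.

```bash
mkdir -p pics; ls
python3 - <<'E'
from bench import manip, effector, viewer
import cv2,numpy as np
for n in("top","scene"):
    im=viewer.get_image(n); cv2.imwrite(f"pics/{n}0.png",im[:,:,::-1]); c=viewer.get_calibration(n); print(n,c)
print(manip.current_clock(),manip.current_tcp_rot(),manip.current_finger_gap())
E
```

```text
pics
top {'vfov': 54.93614337021216, 'cx': 278.80176280846695, 'cy': 206.5182192344296, 'eye': array([0.43165116, 0.00728102, 0.87736084]), 'attitude': array([ 0.7526755 , -0.64790938,  0.07746501, -0.08770514])}
scene {'vfov': 49.5547662643111, 'cx': 278.18098172041357, 'cy': 207.84107104560874, 'eye': array([ 1.17848977, -0.05186312,  0.79469404]), 'attitude': array([ 0.69541713,  0.6394933 , -0.22152562, -0.24159829])}
0.1 [ 1.53268425e-01  9.88184189e-01 -8.74773193e-04 -1.82024483e-04] 0.0917832415900508
```

View pics/top0.png

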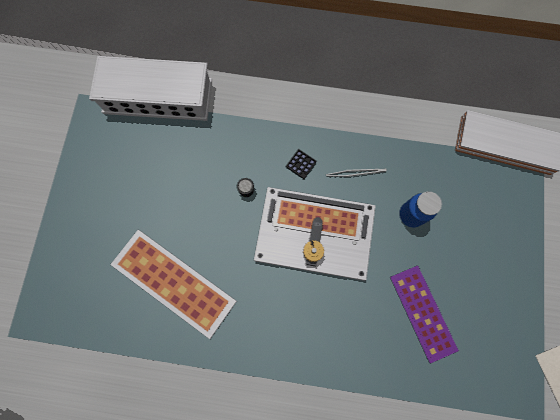

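View pics/scene0.png

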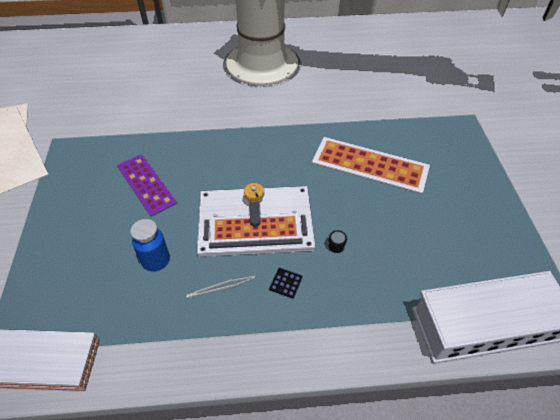

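The carrier candidates in the top view are a large orange one at (173,283), a purple one at (424,313), and a small orange one in the holder at (317,217). The meant one is the small orange one under the strap: it isn't purple and it's the smaller of its colour. The nut is at about (314,252) and the strap nose at (318,222). The loupe (246,187), tray (301,164), tweezers (356,173) and bottle (420,208) are all on the far side.

```bash
cat > h.py <<'E'
from bench import manip, effector, viewer
import cv2,numpy as np
from scipy.spatial.transform import Rotation as R
def ray(c,uv):
    f=210/np.tan(np.radians(c['vfov'])/2); uv=np.atleast_2d(uv).astype(float)
    d=np.c_[(uv[:,0]-c['cx'])/f,(uv[:,1]-c['cy'])/f,np.ones(len(uv))]
    return R.from_quat(c['attitude']).apply(d)
def onplane(c,uv,z):
    d=ray(c,uv); e=c['eye']; return e+d*((z-e[2])/d[:,2])[:,None]
def biggest(m):
    cs,_=cv2.findContours(m.astype(np.uint8),cv2.RETR_EXTERNAL,cv2.CHAIN_APPROX_NONE); return max(cs,key=cv2.contourArea)
E
python3 - <<'E'
from h import *
im={n:cv2.imread(f"pics/{n}0.png") for n in("top","scene")}
roi={"top":(225,185,390,290),"scene":(185,175,325,262)}
L=[]
for n in im:
    c=viewer.get_calibration(n); x0,y0,x1,y1=roi[n]
    hsv=cv2.cvtColor(im[n],cv2.COLOR_BGR2HSV).astype(int); m=np.zeros(hsv.shape[:2],bool); m[y0:y1,x0:x1]=1
    k=biggest(m&(hsv[...,1]<40)&(hsv[...,2]>120)); P=onplane(c,k[:,0],.02)[:,:2]
    r=cv2.minAreaRect((P*1000).astype(np.float32)); print(n,"plate",r)
    print(cv2.boxPoints(r))
    a={"top":(295,238,335,270),"scene":(238,178,272,206)}[n]
    mm=np.zeros_like(m); mm[a[1]:a[3],a[0]:a[2]]=1
    k=biggest(mm&(hsv[...,1]>110)&(hsv[...,0]>14)&(hsv[...,0]<32)&(hsv[...,2]>60)); print(cv2.boundingRect(k),cv2.contourArea(k))
    (u,v),rad=cv2.minEnclosingCircle(k); print("nut",u,v,rad,onplane(c,(u,v),.052))
    L.append((c['eye'],ray(c,(u,v))[0]))
A=np.c_[L[0][1],-L[1][1]]; s=np.linalg.lstsq(A,L[1][0]-L[0][0],rcond=None)[0]
print(L[0][0]+s[0]*L[0][1],L[1][0]+s[1]*L[1][1])
c=np.hstack([cv2.resize(im["top"][180:290,240:390],None,fx=3,fy=3,interpolation=2),cv2.resize(im["scene"][165:275,190:300],None,fx=3,fy=3,interpolation=2)])
cv2.imwrite("pics/crop1.png",c)
E
```

```text
top plate ((578.4022827148438, -19.479080200195312), (225.45761108398438, 329.1291809082031), 8.541473388671875)
[[ 442.48178  126.51718]
 [ 491.3658  -198.96149]
 [ 714.32275 -165.47534]
 [ 665.4387   160.00333]]
(304, 241, 20, 21) 283.5
nut 313.4383544921875 250.84246826171875 10.446207046508789 [[ 0.54534908 -0.04984215  0.052     ]]
scene plate ((594.3441162109375, -51.970664978027344), (240.51895141601562, 175.09262084960938), 88.9360122680664)
[[ 504.5798   -170.58376 ]
 [ 679.6422   -173.83505 ]
 [ 684.1084     66.642426]
 [ 509.04602    69.89372 ]]
(244, 183, 20, 19) 271.0
nut 253.5 192.0 9.861641883850098 [[ 0.54735005 -0.05097552  0.052     ]]
[ 0.54564488 -0.04999076  0.0498527 ] [ 0.54557485 -0.05097302  0.04991104]
```

View pics/crop1.png

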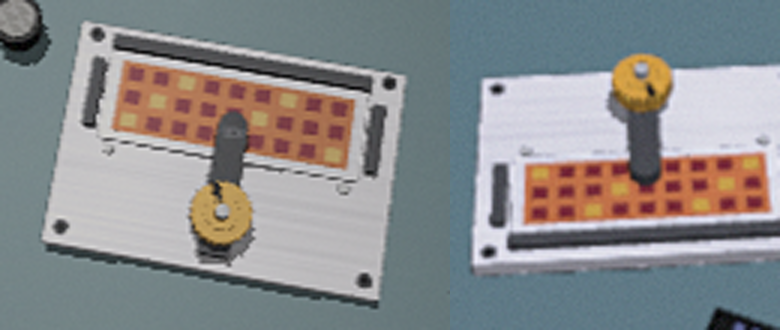

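Run:
```python
from h import *
c=viewer.get_calibration("top")
px=np.array([[82,22],[406,75],[380,300],[42,242]])/3+[240,180]
P=onplane(c,px,.02); print(P.round(4)); e=P[0]-P[1]; print("yaw",np.degrees(np.arctan2(-e[0],e[1])), P.mean(0))
effector.close(10)
manip.move_pose([0.48,-0.05,0.19],[0,1,0,0])
print(manip.current_clock(),manip.current_tool_pos(),manip.current_q(),manip.current_finger_gap(),manip.current_force())
print(viewer.get_calibration("wrist"))
w=viewer.get_image("wrist"); s=viewer.get_image("scene")
cv2.imwrite("pics/w1.png",w[:,:,::-1]);cv2.imwrite("pics/s1.png",s[:,:,::-1])
```

```text
[[ 0.6739  0.0667  0.02  ]
 [ 0.6695 -0.1729  0.02  ]
 [ 0.5057 -0.1701  0.02  ]
 [ 0.5104  0.0696  0.02  ]]
yaw -1.0611579680663727 [ 0.58987181 -0.05170682  0.02      ]
4.1083 [ 0.48031342 -0.04909163  0.19004425] [-0.01612835  0.2157404   0.07076391  2.01104617 -0.01944194  0.91523829
  1.6371227 ] 0.0004476281814341531 [0.10042548 0.16853818 0.28929738]
{'vfov': 66.57596752997664, 'cx': 282.3918333993572, 'cy': 211.80701783752573, 'eye': array([ 0.40210553, -0.0499338 ,  0.34782903]), 'attitude': array([0.69880395, 0.70014467, 0.10337624, 0.10384526])}
```

View pics/w1.png

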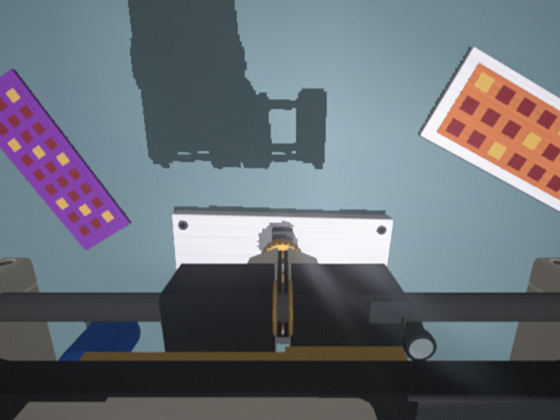

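The wrist view shows the shut fingers over the near side of the plate with the nut behind them, at about (283,245). The plate measures 240 x 164 mm as specified, yaw -1°, putting the stud at (0.545,-0.051), which agrees with the triangulated nut. Next is a gentle touch on the near rim, then one test stroke.

Run:
```python
from h import *
F0=None
manip.servo_line([0.495,-0.025,0.075],vel=.25)
manip.servo_line([0.495,-0.025,0.049],vel=.1)
F0=manip.current_force(); print(manip.current_clock(),F0, manip.current_tool_pos())
for x in np.arange(.506,.524,.002):
    manip.servo_line([x,-0.031,0.049],vel=.05)
    f=manip.current_force()-F0; print(round(x,4),manip.current_tool_pos().round(4),f.round(2),round(manip.current_clock(),2))
    if abs(f[0])>5: break
manip.servo_line([x,-0.071,0.049],vel=.1)
print(manip.current_tool_pos().round(4),(manip.current_force()-F0).round(2),round(manip.current_clock(),2))
s=viewer.get_image("scene");cv2.imwrite("pics/s2.png",s[:,:,::-1])
a=cv2.imread("pics/scene0.png")
cv2.imwrite("pics/cmp.png",np.hstack([cv2.resize(i[165:230,215:290],None,fx=5,fy=5,interpolation=2) for i in(a,s[:,:,::-1])]))
```

```text
5.2417 [0.60103597 0.30852175 0.15798578] [ 0.4953004  -0.02535245  0.04970506]
0.506 [ 0.5066 -0.0313  0.0493] [-1.15 -0.49 -0.6 ] 5.64
0.508 [ 0.508  -0.0308  0.049 ] [-0.59  0.51 -0.57] 5.89
0.51 [ 0.5101 -0.0309  0.049 ] [-0.22  0.07  0.39] 6.14
0.512 [ 0.5122 -0.031   0.049 ] [-1.12  0.36  0.05] 6.39
0.514 [ 0.5138 -0.031   0.0489] [-1.28 -0.87  0.22] 6.64
0.516 [ 0.5146 -0.0309  0.0486] [-4.51  1.02  1.93] 6.89
0.518 [ 0.5154 -0.0301  0.0483] [-8.1   1.61  3.16] 7.14
[ 0.5177 -0.0728  0.049 ] [-3.73 -5.12  0.75] 7.69
```

View pics/cmp.png

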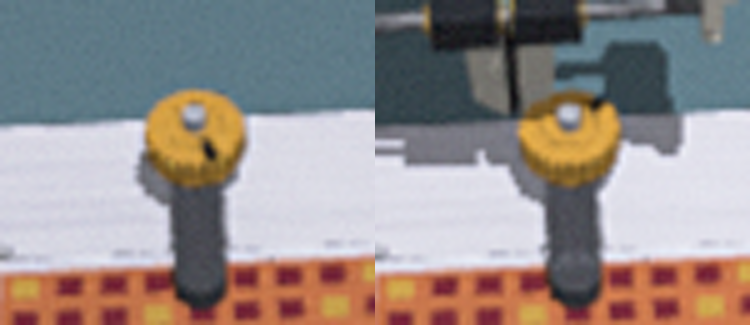

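The test stroke turned the nut: the black line moved from lower right (210,148) to upper right (600,103), about 1.6 rad counter-clockwise, with contact at x = 0.514 as predicted. I'll continue the strokes and measure the line angle after each one.

```bash
cat >> h.py <<'E'
N=np.array([.5455,-.0505]); YAW=np.radians(-1.06)
def lineang(im,ang=0.,cam="scene"):
    """angle of black line about holder +x; im RGB"""
    c=viewer.get_calibration(cam); z=.057+.002*ang/2/np.pi
    v,u=np.mgrid[0:420,0:560]; P=onplane(c,np.c_[u.ravel(),v.ravel()],z)[:,:2]-N
    r=np.hypot(*P.T); g=im.max(2).ravel().astype(float)
    k=(r>.009)&(r<.019)
    w=np.clip(95-g,0,None)*k
    s=(w[:,None]*P/np.maximum(r,1e-6)[:,None]).sum(0)
    return np.arctan2(s[1],s[0])-YAW, np.hypot(*s)/max(w.sum(),1e-9), w.sum()
E
python3 - <<'E'
from h import *
for n in("scene0","s1","s2"): print(n,lineang(cv2.imread(f"pics/{n}.png")[:,:,::-1]))
a0=lineang(cv2.imread("pics/scene0.png")[:,:,::-1])[0]; tot=lineang(cv2.imread("pics/s2.png")[:,:,::-1])[0]
print(a0)
for i in range(3):
    manip.servo_line([.507,-.071,.0495],vel=.15)
    manip.servo_line([.507,-.031,.0495],vel=.2)
    manip.servo_line([.5185,-.031,.0495],vel=.1)
    f=manip.current_force()
    manip.servo_line([.5185,-.071,.0495],vel=.1)
    im=viewer.get_image("scene"); cv2.imwrite(f"pics/st{i}.png",im[:,:,::-1])
    a,q,w=lineang(im,tot); d=(a-tot)%(2*np.pi); tot+=d
    print(round(d,2),round(tot,2),round(q,2),round(w),f.round(1),manip.current_force().round(1),round(manip.current_clock(),2))
    if not 1<d<2.2: break
E
```

```text
scene0 (np.float64(0.3682694943684071), np.float64(0.9987603407731639), np.float64(230.0))
s1 (np.float64(0.3649325044170474), np.float64(0.998890147592224), np.float64(206.0))
s2 (np.float64(2.3974929797250804), np.float64(0.9969734866747948), np.float64(176.0))
0.3682694943684071
1.59 3.99 0.99 312 [-7.6  4.1  4.6] [-4.3 -4.9  0.3] 9.21
1.87 5.86 1.0 166 [-7.6  5.   3.4] [-4.9 -5.4  1.6] 10.68
2.06 7.92 1.0 260 [-7.5  5.3  4.9] [-5.8 -4.9 -1.9] 12.14
```

Run:
```python
from h import *
tot=7.92; goal=13.05
for i in range(6):
    L=min(.040,(goal-tot)*.0217)
    z=.0515
    manip.servo_line([.507,-.071,z],vel=.15)
    manip.servo_line([.507,-.051+L/2,z],vel=.2)
    manip.servo_line([.5185,-.051+L/2,z],vel=.1)
    manip.servo_line([.5185,-.051-L/2,z],vel=.1)
    im=viewer.get_image("scene"); cv2.imwrite(f"pics/su{i}.png",im[:,:,::-1])
    a,q,w=lineang(im,tot); d=(a-tot+.5)%(2*np.pi)-.5; tot+=d
    print(round(d,2),round(tot,2),round(q,2),round(w),manip.current_force().round(1),round(manip.current_clock(),2))
    if not .1<d<2.3 or tot>12.95: break
manip.servo_line([.500,-.071,z],vel=.15)
manip.servo_line([.46,-.071,.11],vel=.25)
im=viewer.get_image("scene");print(lineang(im,tot)); b=im[:,:,::-1]
w=viewer.get_image("top")[:,:,::-1]
cv2.imwrite("pics/cmp2.png",np.hstack([cv2.resize(b[165:230,215:290],None,fx=5,fy=5,interpolation=2),cv2.resize(w[205:270,280:355],None,fx=5,fy=5,interpolation=2)]))
print(manip.current_clock())
```

```text
1.69 9.61 1.0 250 [-3.9 -6.   0.2] 13.61
1.75 11.36 1.0 151 [-4.6 -5.3  1. ] 15.07
1.95 13.31 1.0 151 [-5.7 -3.7 -0. ] 16.5
(np.float64(0.7168770240207023), np.float64(0.9990788792769332), np.float64(155.0))
17.3083
```

View pics/cmp2.png

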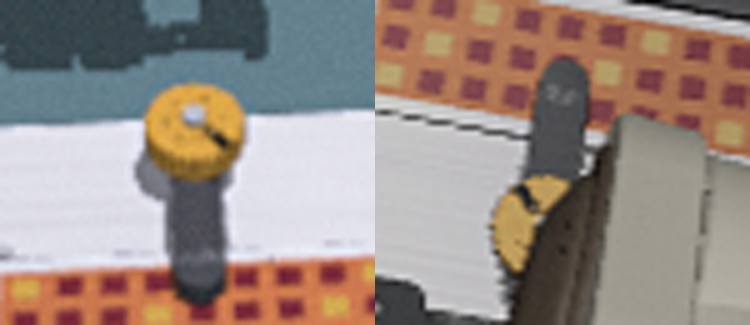

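Line angle 13.28 rad against a start of 0.37, so 2.05 turns loosened, and both views agree the nut stands higher with the strap still at 0. Next I'll push the strap towards +y, checking the bottle clearance first.

Run:
```python
from h import *
c=viewer.get_calibration("top"); im=cv2.imread("pics/top0.png"); hsv=cv2.cvtColor(im,cv2.COLOR_BGR2HSV)
k=biggest((hsv[...,0]>100)&(hsv[...,0]<125)&(hsv[...,1]>170)&(hsv[...,2]>60))
b=onplane(c,k[:,0],.05)[:,:2]; print("bottle max y (z=.05)",b.max(0),b.min(0)); 
if b[:,1].max()>-.205: raise SystemExit("close")
M=lambda th:np.array([np.cos(th+YAW),np.sin(th+YAW)])
def tgt(th,gap=0):
    u=M(th);n=np.array([-u[1],u[0]]);a=th+YAW
    h=.0095*np.sin(a)+.019*np.cos(a); rho=.055-.015*th/1.3
    return N+rho*u-(.011+h+gap)*n
p=tgt(0,.018)
manip.servo_line([.48,-.09,.11],vel=.25)
manip.servo_line([p[0],p[1],.11],vel=.2)
manip.servo_line([p[0],p[1],.0345],vel=.12)
F0=manip.current_force(); print(F0.round(1),manip.current_clock())
for th in(0,.25,.5,.75,1.,1.2,1.38):
    q=tgt(th); manip.servo_line([q[0],q[1],.0345],vel=.08)
    f=manip.current_force()-F0; print(th,manip.current_tool_pos().round(4),f.round(1),round(manip.current_clock(),2))
    if np.hypot(*f[:2])>15: print("STOP");break
im=viewer.get_image("scene")[:,:,::-1]; cv2.imwrite("pics/p1.png",cv2.resize(im[150:270,180:340],None,fx=4,fy=4,interpolation=2))
```

```text
bottle max y (z=.05) [ 0.69895949 -0.21899623] [ 0.62670747 -0.29251847]
[-0.   0.4  1. ] 19.1
0 [ 0.6004 -0.0798  0.035 ] [ 0.  0. -1.] 19.48
0.25 [ 0.6039 -0.0684  0.0346] [ 1.1 -0.8 -0.6] 19.78
0.5 [ 0.6041 -0.055   0.0345] [ 0.4 -1.  -0.6] 20.1
0.75 [ 0.6008 -0.0416  0.0345] [ 0.  -0.6 -0.5] 20.42
1.0 [ 0.5937 -0.0296  0.0345] [-0.1  0.  -0.3] 20.74
1.2 [ 0.5854 -0.0219  0.0344] [ 0.5 -0.2 -0.8] 21.03
1.38 [ 0.5767 -0.0169  0.0344] [ 0.1 -0.1 -1.1] 21.31
```

View pics/p1.png

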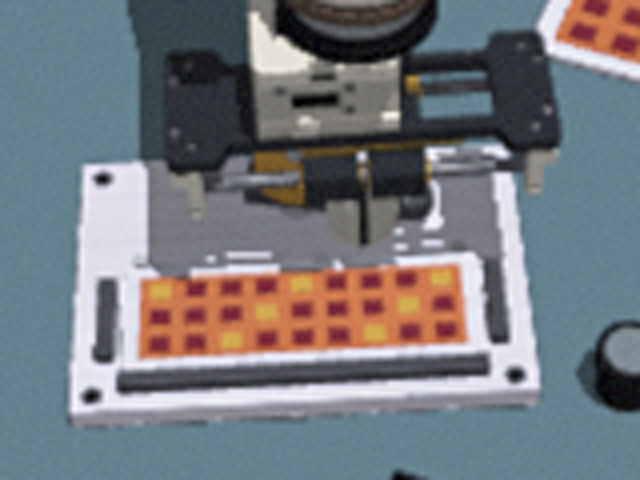

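The carrier is uncovered and the strap nose shows at about (415,205), behind the fingers. I'll back off, lift away and check.

Run:
```python
from h import *
p=manip.current_tool_pos()
manip.servo_line([p[0]+.015,p[1]-.004,.0345],vel=.1)
manip.servo_line([p[0]+.015,p[1]-.004,.15],vel=.15)
manip.servo_line([.48,.10,.25],vel=.25)
manip.move_pose([.35,.38,.28],[0,1,0,0])
T=viewer.get_image("top");S=viewer.get_image("scene")
for n,i in(("top",T),("scene",S)): cv2.imwrite(f"pics/{n}9.png",i[:,:,::-1])
print("nut",lineang(S,13.3),lineang(T,13.3,"top"),manip.current_clock(),manip.current_force().round(1))
c=viewer.get_calibration("top")
# strap angle from dark grey pixels, ring 30..70mm about stud on strap top plane
v,u=np.mgrid[0:420,0:560]; P=onplane(c,np.c_[u.ravel(),v.ravel()],.043)[:,:2]-N; r=np.hypot(*P.T)
g=T.reshape(-1,3).astype(int); k=(r>.03)&(r<.062)&(g.max(1)<100)&(np.ptp(g,axis=1)<25)
m=np.median(P[k],0); print("strap",np.arctan2(m[1],m[0])-YAW,k.sum(),m)
cv2.imwrite("pics/final.png",np.hstack([cv2.resize(T[150:290,230:400,::-1],None,fx=2.3,fy=2.3,interpolation=2),cv2.resize(S[160:300,180:350,::-1],None,fx=2.3,fy=2.3,interpolation=2)]))
a=cv2.imread("pics/top0.png"); d=cv2.absdiff(a,T[:,:,::-1]).max(2)
for nm,(x,y,w,h) in dict(loupe=(232,174,28,28),tray=(284,148,36,34),tweez=(322,164,70,18),bottle=(396,186,50,48),carrierL=(272,195,35,40),carrierR=(330,200,40,45)).items(): print(nm,(d[y:y+h,x:x+w]>45).sum())
```

```text
nut (np.float64(0.7213912167499799), np.float64(0.9989121721989127), np.float64(156.0)) (np.float64(0.7560246075980663), np.float64(0.997749299868466), np.float64(286.0)) 24.7833 [0.9 0.1 0.8]
strap 1.5060681215305989 328 [0.00280463 0.03361997]
loupe 0
tray 0
tweez 0
bottle 0
carrierL 0
carrierR 0
```

View pics/final.png

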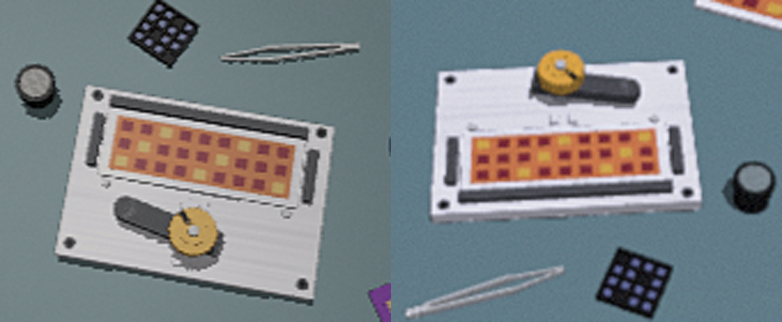

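The strap lies well clear of the carrier in both views, and nothing around the holder has moved. Handing in.

```bash
python3 -c "
from bench import manip; print(manip.hand_in(), manip.current_clock())"
```

```text
the job is handed in; nothing more can be done
the job is handed in; nothing more can be done
```

The carrier is free and the job is handed in. At the last check the robot's clock read 24.8 s of the 72 s allowed. I viewed 8 pictures.

- **Nut:** I rolled it loose with 7 straight strokes of the shut fingertips along its near rim, at about 5–8 N and with no pinching. The black line went from 0.37 rad to 13.28 rad by the scene camera. That is 12.9 rad, or 2.05 turns, slightly over the two asked. The top camera read 0.035 rad more.
- **Strap:** After that I pushed it aside with the fingertip towards the holder's +y, with about 1 N. The colour-mask estimate of its angle is 1.51 rad. That mask probably includes some shadow, and the push path was planned for about 1.38 rad. Either value is past the 1.12 rad needed, and both final views show the strap clear of the carrier.
- **Surroundings:** Comparing top views before and after showed no changed pixels at the loupe, die tray, tweezers, dispenser or either end of the carrier. The arm was clear of everything at hand-in.

No check failed. The small disagreements are the two nut readings and the two strap angles above.

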